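Swing the hold-down to its work stop and start its clamp screw

TASK

Lift the sprung plunger of the swivelling hold-down, swing its head until the arm stands over the wooden blank and let the plunger drop fully home in the work hole. Then start the clamp screw without crossing its thread: take the wooden sleeve of the crank, turn it backward (anticlockwise from above) until the screw drops a thread, then forward (clockwise) one turn, and finish there still gripping the sleeve, with the screw started. Never wind it forward before it has dropped, and leave the screwdriver, the offcut and the glue bottle alone.

Things in the scene. Friction and masses are not known exactly. Their poses are not given: they have to be found in the camera images.
- pivot (a point): Centre of the swivel, 30 mm above the bench. Its frame is the fixed base plate's (150 x 270 mm, dark steel, mostly to its -y side): z up; at the work stop the head's arm points along its -y, over a wooden blank 85 x 100 x 12 mm. The aluminium index plate, 132 mm across, has one work hole and one arc-shaped parking slot near its rim.
- head (a joint): Swivel angle of the grey head in rad about the vertical through pivot: 0 = work stop, plunger over the work hole; grows anticlockwise from above. Starts parked at 0.9 to 1.45, plunger down in the parking slot (which lets it move from 0.8 to 1.55). Travel -0.35 to 1.75, friction 0.12 N m. The work hole leaves it 0.04 rad of play either way.
- knob_mid (a point): Middle of the black round plunger knob (26 mm diameter, 30 mm high, spins freely on the plunger) on the head, 50 mm from the pivot on the side away from the arm, 87 mm above the bench when down. The head's bonnet lies 19 mm below this point; beside the knob it is free. Gripped here, the plunger is lifted and the head swung.
- plunger (a joint): Lift of the plunger in m: 0 = home (down in hole or slot), 0.018 = top stop. The spring pulls it down with 5 N at 0, 7 N at the top. It clears the index plate above 0.010, rests at that height on the plate between slot and hole, and drops home by itself over the hole if let go.
- boss_top (a point): Centre of the top face of the threaded boss (54 mm diameter) at the end of the head's arm, on the vertical axis of the clamp screw, 110 mm from the pivot, 84 mm above the bench. It turns with the head: its y axis points to the pivot.
- turn (a joint): Angle of the clamp screw in rad, + = forward = clockwise from above; 0 = crank pointing straight away from the pivot. Starts at 1.2 to 3.8 with its thread end riding on the first thread's ramp. Turned backward it rises up to 5 mm and just past 0 drops 8 mm into the thread; a stop follows at about -0.7. Wound forward before the drop it binds, crossed, at 5.15. Friction 0.05 N m.
- sink (a joint): Height of the clamp screw in m, + down, moving freely by its own weight (0.4 kg). On the ramp before the drop it is 0.00127 per rad of turn; right after the drop about 0.008; then 0.008 + 0.00127 per rad of turn, so 0.016 one turn on, with up to 2 mm of play upward.
- crank_end (a point): On the crank arm (steel bar 16 mm wide, 10 mm thick), its upper face under the sleeve, 50 mm from the screw axis; rides up and down with the screw: 120 mm above the bench when sink is 0. The bar and the screw's hub do not reach above it by more than 3 mm, except the sleeve's pin.
- sleeve_mid (a point): Middle of the round wooden sleeve (21 mm diameter, 28 mm high) on the crank's upright pin. It spins and slides freely on the pin: 26 mm above crank_end when down, and can be raised 22 mm. Held at mid play, the crank can be led round without turning the hand while the screw still rises and drops. A cap 16 mm across ends the pin 66 mm above crank_end.
- sleeve: The same wooden sleeve, as an object; its origin is the centre of its underside, 14 mm below sleeve_mid, z up along the pin. It spins freely, so its yaw means nothing.
- screwdriver: A screwdriver lying on the bench, a bystander. Origin on its underside.
- offcut: A wood offcut 90 x 50 x 22 mm lying on the bench, a bystander. Origin at the centre of its underside.
- glue: A standing white glue bottle 52 mm across, 130 mm high, a bystander. Origin at the centre of its underside.

How it is judged:
On the way, in this order (a step that is already met when the one before it is completed fails the run):
1. the plunger is lifted clear of the index plate (value of joint plunger above 0.0102 m), for 0.1 s.
2. the head stands at its work stop with the plunger home in the work hole (value of joint head between -0.09 and 0.09 rad and value of joint plunger below 0.0025 m), for 0.2 s.
3. the screw, turned backward, has dropped a thread (value of joint turn below 0.3 rad and value of joint sink above 0.0055 m), for 0.1 s.
At the end, for the whole second after the job is handed in: Head at its work stop (within 0.09 rad), plunger home (within 2.5 mm); screw forward about one turn since the drop (turn 5.2 to 7.2 rad, within about 55 degrees of one turn), in its thread (sink over 11.8 mm) and still; fingers grip the sleeve with over 2 N (all of step 2 and value of joint turn between 5.2 and 7.2 rad and value of joint sink above 0.0118 m and velocity of joint turn between -0.15 and 0.15 rad/s and contact force between the fingers and sleeve above 2 N); the arm keeps its last pose, push and grip.
It fails at once if the screw is wound forward into a crossed thread before it has dropped (value of joint turn above 4.7 rad and value of joint sink below 0.009 m).
It fails at once if a bystander (screwdriver, offcut, glue bottle) is moved by more than 25 mm (distance of any of screwdriver, offcut, glue from where it was at the start of the episode above 0.025 m).
It also fails if it takes over 72 s, if anything falls off the work surface, if the arm or the gripper's body presses on something with over 40 N, if the wrist force passes 120 N, or if a joint passes its speed limit or range.

ROBOT

A 6-joint arm with a two-finger parallel gripper is mounted at the origin on the work surface. World frame = base frame: x ahead of the robot, y to its left, z up, the work surface at z = 0. Lengths are in m, angles in rad, forces in N, time in s.
With the tool pointing down it reaches from about 0.375 to 0.975 m from the base axis. Payload 3.8 kg.
Tool frame: the origin (TCP) lies between the finger pads; the fingertips stand 19 mm ahead of it and the grasp point (between the pads) is the TCP; z points along the fingers, y is the line along which they close (so a half turn about z gives the same grasp; the last joint's range is limited). The gripper opens to 85 mm and grips with 20 to 120 N. Pads are 22 mm wide; open, the fingers measure 114 mm over their backs; the gripper's body (76 mm by 85 mm) begins 54 mm behind the grasp point. The pads swing forward as they close: fully open they stand 13 mm farther back than shut.
Start: joints at [1.293, 0.264, 1.604, -0, 1.274, -0.037], TCP at [0.161, 0.656, 0.25] pointing down, gripper open.
Joint ranges: [-2.63, 2.63], [-0.94, 2.18], [0.31, 2.57], [-1.31, 4.45], [0, 2.66], [-2.55, 2.55]. Speed limits (rad/s): [2.57, 2.57, 3.14, 3.14, 3.14, 3.14].

INTERFACE

Orientations are given as a unit quaternion [w, x, y, z].
In Python, from plant import state, optics, ticket gives the robot as it stands.
- The arm moves only by the tool apply_moves, never from a script. Its argument "moves" is a list of rows, each a list of 3 entries, a list of its own where there are three numbers: the shift along the world's x, y, z scaled (see below), then the turn about the world's z scaled (see below), then the opening, from -1 (shut) to 1 (fully open). A call has 1 to 12 rows; each row is the pose to reach, as a shift and turn from the pose commanded when the call began; what a row does not reach only later rows make up. The controller multiplies each number of a shift by 0.3 m and each number of a turn by 0.5 rad. A row lasts 1/10 s, in which the tool goes at most 50 mm and 8.59 degrees, less where a joint would pass 70% of its speed; a pose out of reach is approached as far as the arm can. A call with a number of a shift or a turn outside -1 to 1 is refused whole. A call with a gripper value outside its range is refused whole. The fingers move at their own pace and stop on an object; "force" is the grip in N (left out, the last holds). Time passes only in rows, so rows that repeat a pose let the fingers close. It gives the time, the measured TCP pose, the force, the opening and the grip force at its end, in the units of the state.
- state(): the state, without advancing time (a new reading comes with each control period).
- optics.camera(name): name is "side" or "top"; returns a dict with "color" (384x512x3 uint8, red, green, blue), "fov_y" (degrees; the focal length in pixels is half the picture's height over the tangent of half this angle, whatever the lens; pixels are square), "cx", "cy" (the principal point, pixels), "k1" (the pictures are not rectified: a ray, as slopes to the right and down, at radius r is drawn at 1 + k1 r^2 times it, then the intrinsics apply), "rvec" (rotation vector, rad) and "tvec" (3), from world to camera coordinates, as OpenCV has them. Camera axes: x right, y down, z forward; pixel columns grow to the right and rows downward; lengths in m; the calibration is good to about 2 mm. A picture is of the moment at which its call begins. There is no depth.
- ticket.sign_off(): hands the job in; it is judged then, once.
The state is a dict: "clock": time; "joint_pos": joint angles; "qvel": joint speeds; "joint_torque": joint torques, N m; "tcp_pos": TCP position; "tool_rot": TCP orientation; "wrist_force": force on the tool from outside, world axes, zero at the start; "moment": the same for the moment, N m; "gripper_width": opening from 0.0 (shut) to 1.0 (fully open); "finger_force": force on a finger pad.
Only numpy, scipy, OpenCV 4.12 (cv2) and the standard library are available. Lean on these libraries where they do the work, as an engineer would, in place of code of your own. Each camera call takes 0.05 s, during which the arm holds its last target. There are 200 camera calls.

## Working session

There is one attempt and no reset: what is moved stays moved. The work goes in short steps, Python scripts to look and compute and a tool call to move; the robot and the scene stay as the last step left them, time stands still between calls to the robot, and variables do not carry over. Pictures are saved under pics/ and viewed, at most 13 in all, crops included, and the job is handed in when it is done.

Besides the shell and the picture viewer there is one more tool, called after "Call:" as a command line: name --argument value ..., lists and objects as JSON in quotes. apply_moves: Moves the arm, as the interface text tells. Shifts and turns lie within -1 to 1; 1 stands for 0.3 m of shift or 0.5 rad of turn. Its arguments: {"type":"object","properties":{"moves":{"type":"array","items":{"type":"array"}},"force":{"type":"number"}},"required":["moves"]}

```bash
mkdir -p pics
cat > h.py <<'E'
import numpy as np, cv2
from plant import state, optics, ticket
def cam(n): return optics.camera(n)
def save(c,f): cv2.imwrite(f,cv2.cvtColor(c["color"],cv2.COLOR_RGB2BGR))
def K(c):
    f=c["color"].shape[0]/2/np.tan(np.radians(c["fov_y"])/2)
    return np.array([[f,0,c["cx"]],[0,f,c["cy"]],[0,0,1.]]),np.array([c["k1"],0,0,0,0.])
def ray(c,uv):
    k,d=K(c);p=cv2.undistortPoints(np.array([[uv]],float),k,d)[0,0]
    R=cv2.Rodrigues(np.array(c["rvec"],float))[0];t=np.array(c["tvec"],float)
    v=R.T@np.array([p[0],p[1],1]);return -R.T@t,v/np.linalg.norm(v)
def onz(c,uv,z):
    o,v=ray(c,uv);return o+v*(z-o[2])/v[2]
def tri(c1,a,c2,b):
    o,v=ray(c1,a);p,w=ray(c2,b)
    s=np.linalg.lstsq(np.c_[v,-w],p-o,rcond=None)[0]
    A=o+v*s[0];B=p+w*s[1];return (A+B)/2,np.linalg.norm(A-B)
def proj(c,P):
    k,d=K(c);return cv2.projectPoints(np.array([P],float),np.array(c["rvec"],float),np.array(c["tvec"],float),k,d)[0][0,0]
E
python3 - <<'E'
from h import *
import pickle
C={n:cam(n) for n in("top","side")}
pickle.dump(C,open("c0.pkl","wb"))
for n,c in C.items():
    save(c,f"pics/{n}0.png"); o,v=ray(c,(256,192)); print(n,c["fov_y"],c["k1"],o,v)
print(state())
E
```

```text
top 56.343363912308114 0.014559230442915785 [ 0.37710623 -0.06054917  1.01093314] [ 0.2113027   0.01998239 -0.97721639]
side 46.9415323488178 -0.023060918068283223 [0.26994616 0.58564987 0.72725041] [ 0.34127834 -0.67167165 -0.65756087]
{'clock': 0.1, 'joint_pos': array([ 1.29308589e+00,  2.64696039e-01,  1.60525008e+00,  1.35672774e-05,
        1.27371227e+00, -3.69138904e-02]), 'qvel': array([-5.46218411e-04, -7.60729099e-04, -3.39487638e-03,  9.07361641e-06,
        2.38010392e-04, -2.01297513e-03]), 'joint_torque': array([-2.33356823e-04, -5.16708970e+01, -3.68590987e+01, -9.03411114e-05,
        6.37609890e-03,  1.97394058e-05]), 'tcp_pos': array([0.16080522, 0.65491655, 0.24906738]), 'tool_rot': array([-1.68217747e-04,  1.20109520e-01,  9.92760110e-01, -1.01909841e-03]), 'wrist_force': array([0.03952779, 0.19624227, 0.22473531]), 'moment': array([ 0.04033985, -0.01830818,  0.00056036]), 'finger_force': 0.0, 'gripper_width': 0.997319692775665}
```

View pics/top0.png

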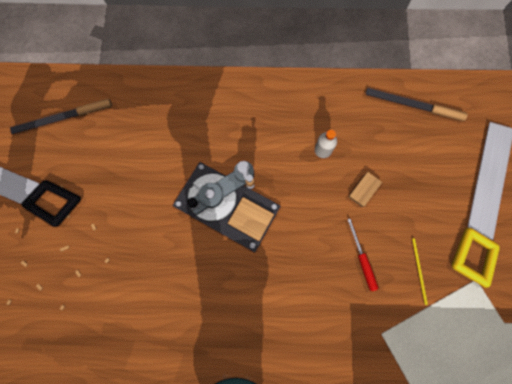

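View pics/side0.png

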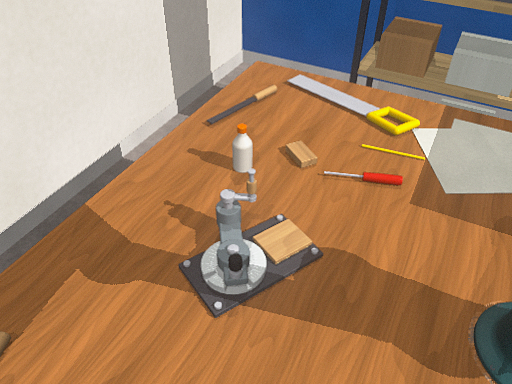

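Top view: the plate is at (230,205), knob at about (194,202), boss at about (243,172), sleeve near (250,182), and the glue bottle at (326,144) is well clear. Side view: knob at (236,262), sleeve at (252,186). I'll view enlarged crops.

Run:
```python
from h import *
import pickle
C=pickle.load(open("c0.pkl","rb"))
a=C["top"]["color"][150:255,165:290];b=C["side"]["color"][160:320,170:330]
a=cv2.resize(a,None,fx=4.5,fy=4.5,interpolation=cv2.INTER_CUBIC)[:470,:]
cv2.imwrite("pics/a.png",a[:,:,::-1])
b=cv2.resize(b,None,fx=3.7,fy=3.7,interpolation=cv2.INTER_CUBIC)
cv2.imwrite("pics/b.png",b[:,:,::-1]);print(a.shape,b.shape)
```

```text
(470, 562, 3) (592, 592, 3)
```

View pics/a.png

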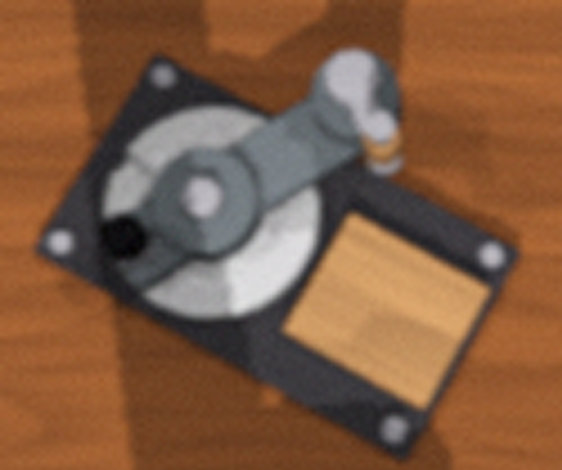

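View pics/b.png

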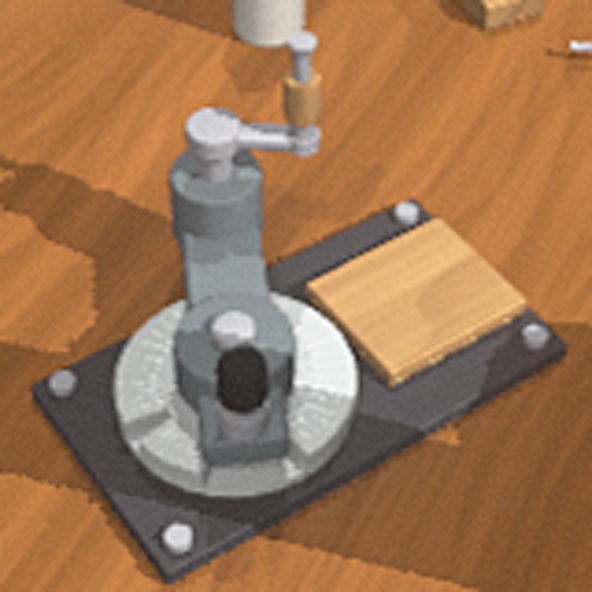

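Top crop: knob at (124,237), swivel bolt (203,197), hub (352,78), pin cap (380,128). The blank's corners are (350,212), (490,288), (428,408), (283,330). Side crop: knob at (241,380), sleeve middle (302,100), bolt (233,330).

Run:
```python
from h import *
import pickle
C=pickle.load(open("c0.pkl","rb"));T=C["top"];S=C["side"]
def mask(c,lo,hi,box,rgb):
    x0,y0,x1,y1=box;m=np.zeros(c["color"].shape[:2],np.uint8)
    q=cv2.cvtColor(c["color"],cv2.COLOR_RGB2HSV);m[y0:y1,x0:x1]=cv2.inRange(q,lo,hi)[y0:y1,x0:x1]
    n,l,s,ce=cv2.connectedComponentsWithStats(m);
    for i in range(1,n):
        if s[i,4]>8: print(rgb,s[i],ce[i])
mask(T,(0,0,0),(180,255,38),(182,190,205,212),"Tknob")
mask(S,(0,0,0),(180,255,45),(226,248,246,275),"Sknob")
mask(S,(8,90,90),(25,255,255),(245,176,259,196),"Sslv")
mask(T,(8,90,90),(25,255,255),(240,176,258,190),"Tslv")
ft=lambda x,y:((x+.5)/4.5-.5+165,(y+.5)/4.5-.5+150)
fs=lambda x,y:((x+.5)/3.7-.5+170,(y+.5)/3.7-.5+160)
for n,a,b in [("knob",(124,237),(241,380)),("bolt",(203,197),(233,330)),("hub",(352,78),(213,128)),("cap",(380,128),(303,42)),("sleeve",(383,148),(302,100)),
 ("blankA",(350,212),(440,221)),("blankB",(490,288),(525,300)),("blankC",(428,408),(397,381)),("blankD",(283,330),(308,290))]:
    P,e=tri(T,ft(*a),S,fs(*b));print(n,ft(*a),fs(*b),P.round(4),round(e,4))
q=[(160,55),(518,252),(405,455),(38,250)]
W=np.array([onz(T,ft(*p),.012) for p in q]);print(W.round(4));print(np.linalg.norm(np.diff(W,axis=0),axis=1), W.mean(0))
d=(W[1]-W[0]+W[2]-W[3]);print("plate long dir deg",np.degrees(np.arctan2(d[1],d[0])))
```

```text
Tknob [187 198  11  14 103] [191.24271845 203.60194175]
Sknob [230 268   7   3   9] [232.88888889 269.44444444]
Sslv [245 176  14  20 223] [251.75784753 185.42152466]
Tslv [246 176  12  14  94] [253.21276596 182.87234043]
knob (192.16666666666666, 202.27777777777777) (234.77027027027026, 262.3378378378378) [0.5469 0.1255 0.085 ] 0.0001
bolt (209.72222222222223, 193.38888888888889) (232.6081081081081, 248.82432432432432) [0.5757 0.0835 0.0657] 0.0004
hub (242.83333333333331, 166.94444444444446) (227.2027027027027, 194.22972972972974) [ 0.6377 -0.0064  0.114 ] 0.0011
cap (249.05555555555554, 178.05555555555554) (251.52702702702703, 170.98648648648648) [ 0.591  -0.0262  0.1796] 0.0005
sleeve (249.72222222222223, 182.5) (251.25675675675677, 186.66216216216216) [ 0.5908 -0.0262  0.1383] 0.0019
blankA (242.38888888888889, 196.72222222222223) (288.55405405405406, 219.36486486486487) [ 0.5304 -0.012   0.1001] 0.0606
blankB (273.5, 213.61111111111111) (311.52702702702703, 240.7162162162162) [ 0.5047 -0.0959 -0.0308] 0.0672
blankC (259.72222222222223, 240.27777777777777) (276.9324324324324, 262.6081081081081) [ 0.4959 -0.0427 -0.0765] 0.0671
blankD (227.5, 222.94444444444446) (252.8783783783784, 238.01351351351352) [0.5222 0.0407 0.0737] 0.056
[[ 0.68    0.124   0.012 ]
 [ 0.5549 -0.108   0.012 ]
 [ 0.428  -0.0397  0.012 ]
 [ 0.551   0.1936  0.012 ]]
[0.26359153 0.14411285 0.26381801] [0.55348094 0.04249695 0.012     ]
plate long dir deg -118.06640787897138
```

Heights agree with the text (knob 85 mm, hub-to-knob distance 160 mm). I estimate pivot ≈ (0.5753, 0.0843), base yaw −28.1°, head ≈ 1.09 and turn ≈ 1.77. Moving over the knob.

Call:
apply_moves --moves '[[[0.64,-0.88,0],0,1],[[0.64,-0.88,0],0,1],[[0.64,-0.88,0],0,1],[[0.64,-0.88,0],0,1],[[0.64,-0.88,0],0,1],[[0.64,-0.88,0],0,1],[[0.64,-0.88,0],0,1],[[0.64,-0.88,0],0,1]]' --force 50

```text
clock: 0.9
tcp_pos: [0.3545, 0.3886, 0.2499]
tool_rot: [0.0, 0.122, 0.992, -0.001]
wrist_force: [-0.5, -0.5, 0.1]
gripper_width: 1.002
finger_force: 0.0
```

Call:
apply_moves --moves '[[[0.64,-0.88,0],0,1],[[0.64,-0.88,0],0,1],[[0.64,-0.88,0],0,1],[[0.64,-0.88,0],0,1],[[0.64,-0.88,0],0,1],[[0.64,-0.88,0],0,1],[[0.64,-0.88,0],0,1],[[0.64,-0.88,0],0,1],[[0.64,-0.88,0],0,1],[[0.64,-0.88,0],0,1]]'

```text
clock: 1.9
tcp_pos: [0.5442, 0.1289, 0.2499]
tool_rot: [-0.001, 0.119, 0.993, 0.0]
wrist_force: [0.8, 0.4, 0.8]
gripper_width: 1.003
finger_force: 0.0
```

Call:
apply_moves --moves '[[[0.008,-0.01,-0.3],0,1],[[0.008,-0.01,-0.3],0,1],[[0.008,-0.01,-0.42],0,1],[[0.008,-0.01,-0.47],0,1],[[0.008,-0.01,-0.52],0,1],[[0.008,-0.01,-0.52],0,1],[[0.008,-0.01,-0.52],0,1],[[0.008,-0.01,-0.52],0,1]]'

```text
clock: 2.7
tcp_pos: [0.549, 0.125, 0.0964]
tool_rot: [0.002, 0.12, 0.993, 0.001]
wrist_force: [0.6, -0.1, 0.5]
gripper_width: 0.998
finger_force: 0.0
```

Run:
```python
from h import *
c=cam("side");save(c,"pics/s1.png")
x=c["color"][130:330,130:390];cv2.imwrite("pics/s1c.png",cv2.resize(x,None,fx=3,fy=3,interpolation=cv2.INTER_CUBIC)[:,:,::-1])
s=state();print(s["tcp_pos"],s["wrist_force"])
```

```text
[0.54895904 0.12486241 0.09631839] [-0.67384777 -0.66391344  0.74353465]
```

View pics/s1c.png

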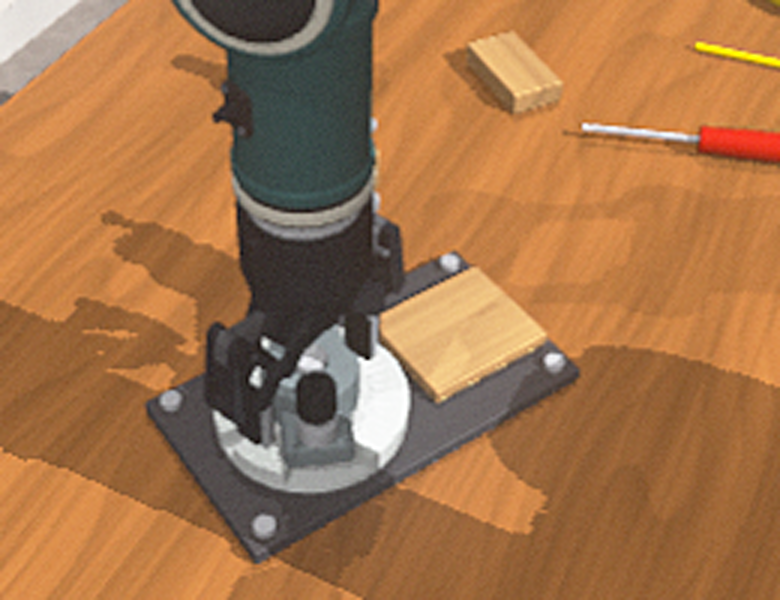

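The side crop shows the open fingers around (240,380) and (365,330), with the knob at (317,400). The TCP may not be centred on the knob, so I'll check by projection.

Run:
```python
from h import *
from scipy.spatial.transform import Rotation as R
c=cam("side");s=state();q=s["tool_rot"];r=R.from_quat([q[1],q[2],q[3],q[0]]).as_matrix();print(r.round(2))
f=lambda P:((proj(c,P)-[130,130])*3).round(0)
t=s["tcp_pos"]
for d in(0,.045,-.045): print("y",d,f(t+r[:,1]*d),"x",f(t+r[:,0]*d))
print("tip",f(t+r[:,2]*.019),"knob est",f([.5469,.1255,.085]))
```

```text
[[-0.97  0.24  0.  ]
 [ 0.24  0.97  0.  ]
 [-0.    0.   -1.  ]]
y 0 [312. 383.] x [312. 383.]
y 0.045 [260. 427.] x [366. 422.]
y -0.045 [360. 343.] x [260. 347.]
tip [312. 403.] knob est [314. 397.]
```

The TCP projects onto the knob as intended. Lower 4 mm and close, then lift 15 mm.

Call:
apply_moves --moves '[[[-0.005,0.002,-0.013],0,-1],[[-0.005,0.002,-0.013],0,-1],[[-0.005,0.002,-0.013],0,-1],[[-0.005,0.002,-0.013],0,-1],[[-0.005,0.002,-0.013],0,-1],[[-0.005,0.002,-0.013],0,-1],[[-0.005,0.002,-0.013],0,-1],[[-0.005,0.002,-0.013],0,-1],[[-0.005,0.002,-0.013],0,-1],[[-0.005,0.002,-0.013],0,-1]]'

```text
clock: 3.8
tcp_pos: [0.5461, 0.1249, 0.0906]
tool_rot: [0.0, 0.12, 0.993, -0.0]
wrist_force: [-0.9, -2.5, 4.9]
gripper_width: 0.286
finger_force: 49.5
```

Call:
apply_moves --moves '[[[0,0,0.01],0,-1],[[0,0,0.02],0,-1],[[0,0,0.03],0,-1],[[0,0,0.04],0,-1],[[0,0,0.05],0,-1],[[0,0,0.05],0,-1],[[0,0,0.05],0,-1],[[0,0,0.05],0,-1]]'

```text
clock: 4.6
tcp_pos: [0.5458, 0.125, 0.1052]
tool_rot: [0.0, 0.12, 0.993, -0.0]
wrist_force: [4.4, -3.2, -6.6]
gripper_width: 0.28
finger_force: 49.3
```

Call:
apply_moves --moves '[[[0.012,0.008,0],0,-1],[[0.025,0.015,0],0,-1],[[0.052,0.0255,0],0,-1],[[0.081,0.031,0],0,-1],[[0.11,0.0315,0],0,-1],[[0.139,0.027,0],0,-1],[[0.1665,0.0175,0],0,-1],[[0.177,0.012,0],0,-1],[[0.177,0.012,0],0,-1],[[0.177,0.012,0],0,-1],[[0.177,0.012,0],0,-1]]'

```text
clock: 5.7
tcp_pos: [0.5977, 0.128, 0.1048]
tool_rot: [-0.001, 0.12, 0.993, -0.001]
wrist_force: [-2.8, -5.4, -6.7]
gripper_width: 0.282
finger_force: 49.6
```

Run:
```python
from h import *
T=cam("top");S=cam("side");a=T["color"][150:255,165:290];b=S["color"][160:320,170:330]
a=cv2.resize(a,(500,420),interpolation=cv2.INTER_CUBIC)
b=cv2.resize(b,(420,420),interpolation=cv2.INTER_CUBIC)[:,:300]
cv2.imwrite("pics/c.png",np.hstack([a,b])[:,:,::-1])
```

```text
(no output)
```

View pics/c.png

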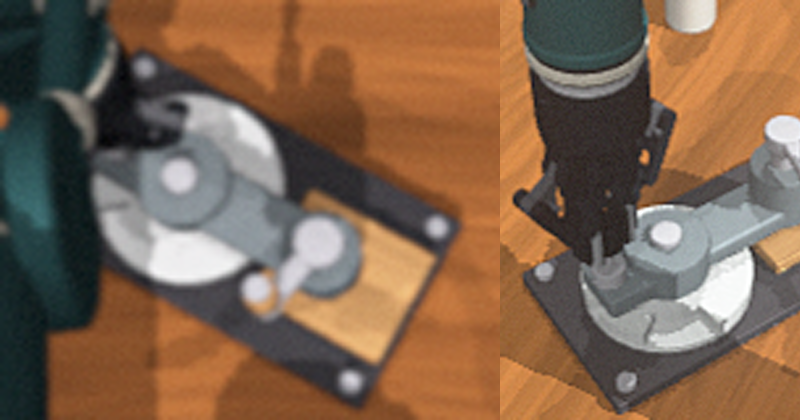

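The arm stands over the blank: bolt at (180,175) and hub at (318,240) in the top half. Lowering the plunger.

Call:
apply_moves --moves '[[[0.002,-0.001,-0.01],0,-1],[[0.002,-0.001,-0.02],0,-1],[[0.002,-0.001,-0.03],0,-1],[[0.002,-0.001,-0.04],0,-1],[[0.002,-0.001,-0.048],0,-1],[[0.002,-0.001,-0.048],0,-1],[[0.002,-0.001,-0.048],0,-1]]'

```text
clock: 6.5
tcp_pos: [0.598, 0.1279, 0.0908]
tool_rot: [-0.002, 0.12, 0.993, -0.001]
wrist_force: [-4.7, -4.5, -5.4]
gripper_width: 0.286
finger_force: 49.9
```

Force is −5.4 N at the home height, so the plunger is in the hole. Release, rise, then measure.

Call:
apply_moves --moves '[[[0,0,0],0,1],[[0,0,0],0,1],[[0,0,0],0,1],[[0,0,0],0,1],[[0,0,0],0,1],[[0,0,0.1],0,1],[[0,0,0.25],0,1],[[-0.1,0.1,0.4],0,1],[[-0.3,0.3,0.5],0,1],[[-0.5,0.5,0.5],0,1],[[-0.5,0.5,0.5],0,1],[[-0.5,0.5,0.5],0,1]]'

```text
clock: 7.7
tcp_pos: [0.4476, 0.2803, 0.2421]
tool_rot: [0.0, 0.12, 0.993, 0.001]
wrist_force: [1.3, 0.0, -0.6]
gripper_width: 1.001
finger_force: 0.0
```

Run:
```python
from h import *
import pickle
T=cam("top");S=cam("side");pickle.dump((T,S),open("c1.pkl","wb"))
a=T["color"][150:255,165:290];b=S["color"][170:330,190:330]
a=cv2.resize(a,(475,399),interpolation=cv2.INTER_CUBIC)
b=cv2.resize(b,(350,400),interpolation=cv2.INTER_CUBIC)
cv2.imwrite("pics/d.png",np.hstack([a,b[:399,:325]])[:,:,::-1])
print(state()["tcp_pos"])
```

```text
[0.44729053 0.28123675 0.24228519]
```

View pics/d.png

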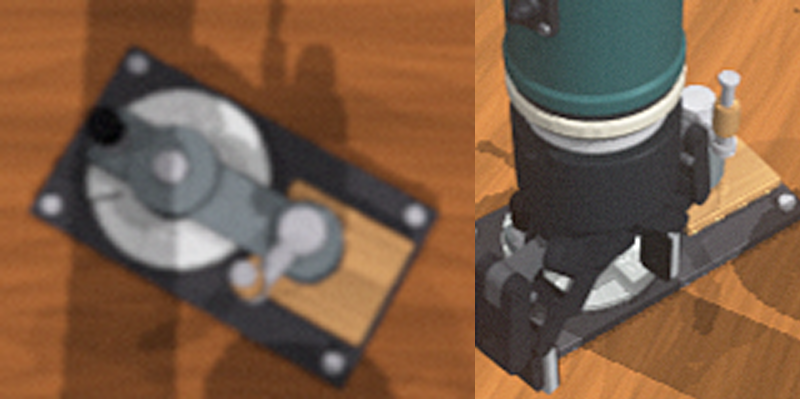

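Top: knob (106,126), hub (302,229), pin cap (244,272). Side: cap (730,75), sleeve middle (727,118), hub top (697,92). Triangulating these.

Run:
```python
from h import *
import pickle
T,S=pickle.load(open("c1.pkl","rb"))
ft=lambda x,y:((x+.5)/3.8-.5+165,(y+.5)/3.8-.5+150)
fs=lambda x,y:((x-475+.5)/2.5-.5+190,(y+.5)/2.5-.5+170)
R={}
for n,a,b in [("hub",(302,229),(697,92)),("cap",(244,272),(730,75))]:
    P,e=tri(T,ft(*a),S,fs(*b));R[n]=P;print(n,P.round(4),round(e,4))
for z in(.087+.015,): print("knobtop",onz(T,ft(106,126),z).round(4))
print("bolt",onz(T,ft(171,166),.0657).round(4))
print("hub@.121",onz(T,ft(302,229),.121).round(4),"cap@.183",onz(T,ft(244,272),.183).round(4))
o,v=ray(S,fs(727,118));P=R["cap"]; # height of sleeve mid from side ray at pin's xy
s=np.dot(P[:2]-o[:2],v[:2])/np.dot(v[:2],v[:2]);print("sleeve side",(o+s*v).round(4))
# side mask centroid of wood sleeve
q=cv2.cvtColor(S["color"],cv2.COLOR_RGB2HSV);m=cv2.inRange(q,(8,80,80),(25,255,255));u=fs(727,118);print(u,S["color"][int(u[1]),int(u[0])])
```

```text
hub [ 0.5231 -0.0134  0.1228] 0.0007
cap [0.4852 0.0179 0.1825] 0.0012
knobtop [0.5954 0.1242 0.102 ]
bolt [0.5757 0.0837 0.0657]
hub@.121 [ 0.523  -0.0134  0.121 ] cap@.183 [0.4857 0.018  0.183 ]
sleeve side [0.4844 0.0175 0.1382]
(290.5, 216.9) [170 132  90]
```

Head at work stop confirmed. Screw axis ≈ (0.5232, −0.013), sleeve ≈ (0.4847, 0.0189), turn ≈ 1.77. Moving over the sleeve.

Call:
apply_moves --moves '[[[0.122,-0.87,0],0,1],[[0.122,-0.87,0],0,1],[[0.122,-0.87,0],0,1],[[0.122,-0.87,0],0,1],[[0.122,-0.87,0],0,1],[[0.122,-0.87,0],0,1],[[0.122,-0.87,0],0,1],[[0.122,-0.87,0],0,1],[[0.122,-0.87,0],0,1]]' --force 25

```text
clock: 8.7
tcp_pos: [0.4861, 0.0185, 0.2408]
tool_rot: [-0.0, 0.12, 0.993, 0.0]
wrist_force: [-0.4, 0.1, 0.1]
gripper_width: 0.996
finger_force: 0.0
```

Call:
apply_moves --moves '[[[-0.003,0.001,-0.15],0,1],[[-0.003,0.001,-0.25],0,1],[[-0.003,0.001,-0.317],0,1],[[-0.003,0.001,-0.317],0,1],[[-0.003,0.001,-0.317],0,1],[[-0.003,0.001,-0.317],0,-1],[[-0.003,0.001,-0.317],0,-1],[[-0.003,0.001,-0.317],0,-1],[[-0.003,0.001,-0.317],0,-1],[[-0.003,0.001,-0.317],0,-1],[[-0.003,0.001,-0.317],0,-1],[[-0.003,0.001,-0.317],0,-1]]'

```text
clock: 9.9
tcp_pos: [0.4856, 0.0177, 0.1464]
tool_rot: [0.0, 0.12, 0.993, 0.0]
wrist_force: [-0.5, 0.3, 3.6]
gripper_width: 0.233
finger_force: 24.5
```

Call:
apply_moves --moves '[[[0,0,0],0,-1],[[0,0,0.005],0,-1],[[0,0,0.01],0,-1],[[0,0,0.015],0,-1],[[0,0,0.015],0,-1],[[0,0,0.015],0,-1]]'

```text
clock: 10.5
tcp_pos: [0.4854, 0.0177, 0.1503]
tool_rot: [0.0, 0.12, 0.993, -0.0]
wrist_force: [2.1, 0.6, -1.5]
gripper_width: 0.236
finger_force: 24.4
```

Run:
```python
from h import *
s=state();print(s["tcp_pos"],s["wrist_force"],s["gripper_width"],s["joint_pos"])
A=np.array([.5232,-.0130]);d=s["tcp_pos"][:2]-A
r0=np.hypot(*d);a0=np.arctan2(d[1],d[0]);th0=(np.radians(-118.3)-a0)%(2*np.pi);print(r0,th0)
T=cam("top");S=cam("side");a=T["color"][150:255,165:290];b=S["color"][150:310,210:350]
a=cv2.resize(a,(475,399),interpolation=cv2.INTER_CUBIC);b=cv2.resize(b,(350,400),interpolation=cv2.INTER_CUBIC)
cv2.imwrite("pics/e.png",np.hstack([a,b[:399,:325]])[:,:,::-1])
def P(th):
    w=np.radians(-118.3)-th;return A+.05*np.array([np.cos(w),np.sin(w)])
ths=[th0-.15*i for i in range(1,16)]
for t in ths: print(round(t,2),((P(t)-s["tcp_pos"][:2])/.3).round(3))
```

```text
[0.48536037 0.01768428 0.15033715] [ 2.06341618  0.64630966 -1.46914418] 0.2360985261012008 [-1.48236971e-02 -8.64444018e-03  2.10392059e+00 -8.11709603e-05
  1.04607948e+00 -1.34480412e+00]
0.04871716756285792 1.7582221959829853
1.61 [-0.018 -0.018]
1.46 [-0.029 -0.04 ]
1.31 [-0.036 -0.064]
1.16 [-0.04  -0.089]
1.01 [-0.04  -0.114]
0.86 [-0.037 -0.138]
0.71 [-0.029 -0.162]
0.56 [-0.019 -0.185]
0.41 [-0.005 -0.206]
0.26 [ 0.012 -0.224]
0.11 [ 0.032 -0.24 ]
-0.04 [ 0.053 -0.252]
-0.19 [ 0.077 -0.261]
-0.34 [ 0.101 -0.267]
-0.49 [ 0.126 -0.269]
```

View pics/e.png

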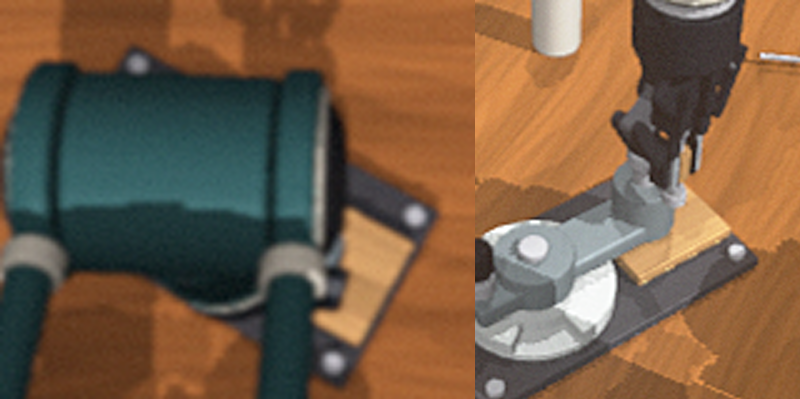

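Gripped, low forces. The side picture shows the fingers holding the sleeve at about (690,150). Leading backward.

Call:
apply_moves --moves '[[[-0.014,-0.018,0],0,-1],[[-0.027,-0.04,0],0,-1],[[-0.036,-0.064,0],0,-1],[[-0.04,-0.089,0],0,-1],[[-0.04,-0.114,0],0,-1],[[-0.037,-0.138,0],0,-1],[[-0.029,-0.162,0],0,-1],[[-0.019,-0.185,0],0,-1],[[-0.005,-0.206,0],0,-1],[[-0.005,-0.206,0],0,-1]]'

```text
clock: 11.6
tcp_pos: [0.4846, -0.045, 0.1505]
tool_rot: [0.0, 0.12, 0.993, -0.0]
wrist_force: [2.2, 0.5, 0.5]
gripper_width: 0.233
finger_force: 24.6
```

Call:
apply_moves --moves '[[[0.017,-0.018,0],0,-1],[[0.037,-0.034,0],0,-1],[[0.058,-0.046,0],0,-1],[[0.082,-0.055,0],0,-1],[[0.106,-0.061,0],0,-1],[[0.121,-0.063,0],0,-1],[[0.121,-0.063,0],0,-1],[[0.121,-0.063,0],0,-1],[[0.121,-0.063,0],0,-1]]'

```text
clock: 12.5
tcp_pos: [0.5203, -0.064, 0.1506]
tool_rot: [0.0, 0.12, 0.993, -0.001]
wrist_force: [-2.1, -5.0, -0.2]
gripper_width: 0.237
finger_force: 24.9
```

Run:
```python
from h import *
s=state();print(s["tcp_pos"],s["wrist_force"],s["gripper_width"])
A=np.array([.5232,-.0130]);d=s["tcp_pos"][:2]-A
print(np.hypot(*d),np.radians(-118.3)-np.arctan2(d[1],d[0]))
T=cam("top");S=cam("side");a=T["color"][150:255,165:290];b=S["color"][130:290,210:350]
a=cv2.resize(a,(475,399),interpolation=cv2.INTER_CUBIC);b=cv2.resize(b,(350,400),interpolation=cv2.INTER_CUBIC)
cv2.imwrite("pics/f.png",np.hstack([a[:,150:],b[:399]])[:,:,::-1])
def P(th):
    w=np.radians(-118.3)-th;return A+.05*np.array([np.cos(w),np.sin(w)])
t0=-.42
for k in range(4):
    print([[float(x) for x in ((P(t0+.16*i)-P(t0))/.3).round(3)] for i in range(1,12)]); t0+=.16*11
print(t0)
```

```text
[ 0.5203459  -0.0639883   0.15059335] [-2.07020116 -4.98876546 -0.23202327] 0.23670315270645254
0.05106812014453727 -0.4380108628322734
[[-0.026, 0.004], [-0.052, 0.012], [-0.075, 0.024], [-0.097, 0.04], [-0.115, 0.059], [-0.131, 0.081], [-0.143, 0.105], [-0.15, 0.13], [-0.154, 0.157], [-0.153, 0.183], [-0.149, 0.21]]
[[0.009, 0.025], [0.022, 0.048], [0.038, 0.069], [0.058, 0.088], [0.08, 0.102], [0.104, 0.113], [0.13, 0.12], [0.156, 0.123], [0.183, 0.122], [0.209, 0.116], [0.234, 0.107]]
[[0.023, -0.014], [0.043, -0.031], [0.061, -0.051], [0.075, -0.073], [0.085, -0.098], [0.092, -0.124], [0.094, -0.15], [0.092, -0.177], [0.085, -0.203], [0.075, -0.227], [0.061, -0.25]]
[[-0.018, -0.02], [-0.038, -0.037], [-0.061, -0.05], [-0.086, -0.06], [-0.112, -0.066], [-0.139, -0.067], [-0.165, -0.064], [-0.191, -0.057], [-0.215, -0.046], [-0.237, -0.031], [-0.257, -0.013]]
6.62
```

View pics/f.png

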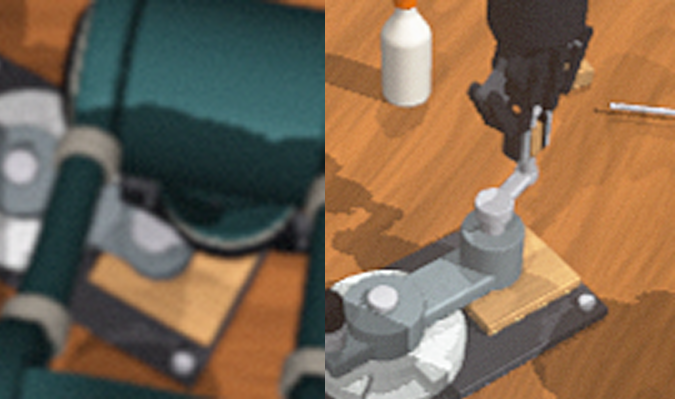

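The side view shows the hub top at (492,200) in the crop, lower than before. I'll measure the hub height in both pictures to confirm the drop.

Run:
```python
from h import *
import pickle
S0=pickle.load(open("c1.pkl","rb"))[1];S1=cam("side")
A=np.array([.5232,-.0130])
for S in(S0,S1):
    for z in(.123,.115): print(z,proj(S,[*A,z]).round(1))
    for th in (0,): pass
    c=S["color"];x=c[196:226,268:290]
    t=c[200:216,270:286].astype(np.float32).mean(2)
    col=c[196:232,275:282].mean((1,2)).round(0);print(col.astype(int).tolist())
# template: hub patch from S0 matched in S1
g0=S0["color"];g1=S1["color"]
t=g0[199:213,270:285];r=cv2.matchTemplate(g1[190:230,262:295],t,cv2.TM_CCOEFF_NORMED);i=np.unravel_index(r.argmax(),r.shape);print(r.max(),"shift rows",190+i[0]-199,"cols",262+i[1]-270)
print(S1["color"].shape)
```

```text
0.123 [278.5 206.6]
0.115 [278.4 209.5]
[135, 135, 135, 136, 140, 141, 141, 133, 211, 231, 226, 226, 228, 229, 230, 231, 233, 235, 199, 173, 165, 147, 133, 107, 79, 68, 63, 64, 60, 59, 56, 56, 56, 57, 57, 57]
0.123 [278.5 206.6]
0.115 [278.4 209.5]
[131, 131, 131, 134, 135, 135, 137, 137, 141, 192, 209, 209, 205, 202, 194, 193, 193, 195, 199, 198, 174, 165, 166, 165, 158, 161, 163, 157, 147, 144, 146, 146, 144, 156, 140, 125]
0.6501007 shift rows 1 cols -2
(384, 512, 3)
```

Run:
```python
from h import *
import pickle
S0=pickle.load(open("c1.pkl","rb"))[1];S1=cam("side")
z=[cv2.resize(S["color"][180:240,255:305],(400,480),interpolation=cv2.INTER_CUBIC) for S in(S0,S1)]
cv2.imwrite("pics/g.png",np.hstack(z)[:,:,::-1])
```

```text
(no output)
```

View pics/g.png

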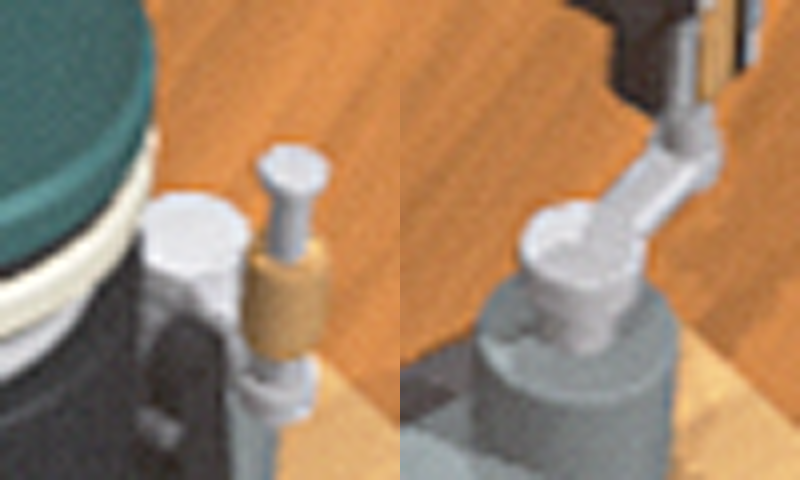

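The hub now sits about 6–7 mm lower relative to the boss: (582,245) against the boss top at about 335. The sleeve hangs well above the bar. So the screw has dropped, and I'll wind forward.

Call:
apply_moves --moves '[[[-0.026,0.004,0],0,-1],[[-0.052,0.012,0],0,-1],[[-0.075,0.024,0],0,-1],[[-0.097,0.04,0],0,-1],[[-0.115,0.059,0],0,-1],[[-0.131,0.081,0],0,-1],[[-0.143,0.105,0],0,-1],[[-0.15,0.13,0],0,-1],[[-0.154,0.157,0],0,-1],[[-0.153,0.183,0],0,-1],[[-0.149,0.21,0],0,-1]]'

```text
clock: 13.8
tcp_pos: [0.4752, 0.0012, 0.1502]
tool_rot: [-0.0, 0.12, 0.993, 0.0]
wrist_force: [-1.8, -1.8, -0.8]
gripper_width: 0.23
finger_force: 24.8
```

Call:
apply_moves --moves '[[[0.009,0.025,0],0,-1],[[0.022,0.048,0],0,-1],[[0.038,0.069,0],0,-1],[[0.058,0.088,0],0,-1],[[0.08,0.102,0],0,-1],[[0.104,0.113,0],0,-1],[[0.13,0.12,0],0,-1],[[0.156,0.123,0],0,-1],[[0.183,0.122,0],0,-1],[[0.209,0.116,0],0,-1],[[0.234,0.107,0],0,-1]]'

```text
clock: 14.9
tcp_pos: [0.546, 0.0318, 0.1502]
tool_rot: [-0.0, 0.12, 0.993, -0.0]
wrist_force: [-2.5, -1.8, -0.7]
gripper_width: 0.234
finger_force: 24.8
```

Run:
```python
from h import *
S=cam("side");s=state();d=s["tcp_pos"][:2]-np.array([.5232,-.0130]);print(np.hypot(*d),(np.radians(-118.3)-np.arctan2(d[1],d[0]))%6.283)
cv2.imwrite("pics/i.png",cv2.resize(S["color"][165:240,245:315],(560,600),interpolation=cv2.INTER_CUBIC)[:,:,::-1])
for z in(.123,.107,.084):print(z,(proj(S,[.5232,-.013,z])-[245,165])*8)
```

```text
0.05026812000729415 3.1454333820836258
0.123 [268.16563792 332.74332932]
0.107 [265.63951154 378.90969368]
0.084 [262.10881066 443.40745068]
```

View pics/i.png

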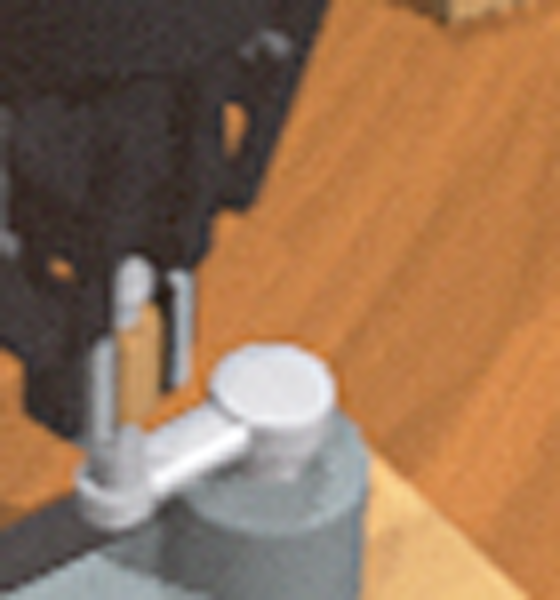

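The hub's top is at (272,383), well below the earlier picture (z about 0.107), so the screw is sinking in its thread. Continue to one turn.

Call:
apply_moves --moves '[[[0.023,-0.014,0],0,-1],[[0.043,-0.031,0],0,-1],[[0.061,-0.051,0],0,-1],[[0.075,-0.073,-0.003],0,-1],[[0.085,-0.098,-0.006],0,-1],[[0.092,-0.124,-0.009],0,-1],[[0.094,-0.15,-0.012],0,-1],[[0.092,-0.177,-0.015],0,-1],[[0.085,-0.203,-0.018],0,-1],[[0.075,-0.227,-0.02],0,-1],[[0.061,-0.25,-0.02],0,-1]]'

```text
clock: 16.05
tcp_pos: [0.5633, -0.0436, 0.1441]
tool_rot: [-0.0, 0.12, 0.993, -0.0]
wrist_force: [1.3, 1.9, -0.1]
gripper_width: 0.236
finger_force: 24.8
```

Call:
apply_moves --moves '[[[-0.018,-0.02,0],0,-1],[[-0.038,-0.037,0],0,-1],[[-0.061,-0.05,0],0,-1],[[-0.086,-0.06,0],0,-1],[[-0.112,-0.066,0],0,-1],[[-0.139,-0.067,0],0,-1],[[-0.165,-0.064,0],0,-1],[[-0.185,-0.059,0],0,-1],[[-0.185,-0.059,0],0,-1],[[-0.185,-0.059,0],0,-1],[[-0.185,-0.059,0],0,-1],[[-0.185,-0.059,0],0,-1]]'

```text
clock: 17.25
tcp_pos: [0.5079, -0.0607, 0.144]
tool_rot: [-0.001, 0.12, 0.993, -0.0]
wrist_force: [-0.7, -0.4, -0.5]
gripper_width: 0.239
finger_force: 24.8
```

Run:
```python
from h import *
s=state();d=s["tcp_pos"][:2]-np.array([.5232,-.0130]);print(s["tcp_pos"],np.hypot(*d),(np.radians(-118.3)-np.arctan2(d[1],d[0]))%6.283,s["wrist_force"],s["finger_force"],abs(s["qvel"]).max())
```

```text
[ 0.50794725 -0.06069976  0.14400382] 0.050079068810995324 6.098562245428688 [-0.70567427 -0.37305912 -0.48285915] 24.798879884183407 0.0036764428391311823
```

Turn ≈ 6.1, still, gripped at 25 N with low forces. Handing in.

```bash
python3 -c "
from plant import ticket
print(ticket.sign_off())"
```

```text
the job is handed in; nothing more can be done
None
```

I handed the job in at about 17 s on the robot's clock: plunger home in the work hole, screw dropped a thread then wound forward to about 6.1 rad, and the sleeve still gripped at about 25 N; sign-off returned no verdict.

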